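Clamp a bonded specimen in the slide-mounting press

ROBOT

A 7-joint arm with a two-finger parallel gripper is mounted at the origin on the work surface. World frame = base frame: x ahead of the robot, y to its left, z up, the work surface at z = 0. Lengths are in mm, angles in rad, forces in N, time in s.
With the tool pointing down it reaches from about 400 to 875 mm from the base axis. Payload 4.4 kg.
Tool frame: the origin (TCP) lies between the finger pads; the fingertips stand ctrl.tip_reach ahead of it and the grasp point (between the pads) lies 8 mm behind it (ctrl.tip_reach is the distance from the TCP to the fingertips, in mm); z points along the fingers, y is the direction in which the jaws open and shut (so a half turn about z gives the same grasp; the last joint's range is limited). The gripper opens to 85 mm and grips with 20 to 120 N. Pads are 22 mm wide; open, the fingers measure 114 mm over their backs; the gripper's body (76 mm by 85 mm) begins 54 mm behind the grasp point. The pads swing forward as they close: fully open they stand 13 mm farther back than shut.
Start: joints at [-0.066, 0.628, 0.038, 1.517, -0.027, 0.996, -0.02], TCP at [650.014, 0.027, 242.313] pointing down, gripper open.
Joint ranges: [-3.06, 3.06], [-0.37, 2.12], [-1.25, 1.32], [0.18, 2.47], [-1.1, 4.24], [0.23, 1.98], [-2.94, 2.94]. Speed limits (rad/s): [2.57, 2.57, 3.14, 3.14, 3.14, 3.14, 3.14].

INTERFACE

Orientations are given as [roll, pitch, yaw] about the fixed x, y, z axes, in that order (R = Rz(yaw) Ry(pitch) Rx(roll)).
In Python, from cell import status, viewer, order, ctrl gives the robot as it stands.
- The arm moves only by the tool play_rows, never from a script. Its argument "series" is a list of rows, each a list of 5 numbers: the shift along the tool's x, y, z in cm, then the turn about the tool's z in degrees, then the closure, from 0 (fully open) to 1 (shut). In form: [[x, y, z, yaw, gripper], ...]. A call has 1 to 8 rows; each row is the pose to reach, as a shift and turn from the pose commanded when the call began, along the tool's axes at that moment; what a row does not reach only later rows make up. A row lasts 1/10 s, in which the tool goes at most 50 mm and 8.59 degrees, less where a joint would pass 70% of its speed; a pose out of reach is approached as far as the arm can. A call with a gripper value outside its range is refused whole. The fingers move at their own pace and stop on an object; the grip force is fixed at half the most. Time passes only in rows, so rows that repeat a pose let the fingers close. It gives the time, the measured TCP pose, the force and the opening at its end, in the units of the state.
- status.read_state(): the state, without advancing time (a new reading comes with each control period).
- viewer.get_image(name): name is "scene" or "side" or "wrist"; returns a dict with "img" (480x640x3 uint8, red, green, blue), "vfov" (degrees; the focal length in pixels is half the picture's height over the tangent of half this angle, whatever the lens; pixels are square), "cx", "cy" (the principal point, pixels), "rvec" (rotation vector, rad) and "tvec" (3), from world to camera coordinates, as OpenCV has them; the wrist camera has in their place "tool_from_camera" (4x4, takes a point from camera to tool coordinates, whose origin is the TCP and whose axes are the flange's). Camera axes: x right, y down, z forward; pixel columns grow to the right and rows downward; lengths in mm; the calibration is good to about 2 mm. A picture is of the moment at which its call begins: read the wrist's pose just before it. There is no depth.
- order.finish_job(): hands the job in, once; it reports no verdict.
The state is a dict: "clock": time; "qpos": joint angles; "qd": joint speeds; "tau": joint torques, N m; "eef_pos": TCP position; "tool_rot": TCP orientation; "force": force on the tool from outside, world axes, zero at the start; "torque": the same for the moment, N m; "width": finger opening in mm.
Only numpy, scipy, OpenCV 4.12 (cv2) and the standard library are available. Lean on these libraries where they do the work, as an engineer would, in place of code of your own. Each camera call takes 0.05 s, during which the arm holds its last target. There are 200 camera calls.

TASK

Put the slide carrier that holds the specimen block into the mounting press, lying flat on the bed between the guide rails and pushed fully home against the end stop. Then wind the handwheel clockwise until the sprung foot just touches the block, give it a further half turn and no more (too much cracks the slide), and let go, leaving it clamped while the cement sets. Do not disturb the other things on the bench.

Things in the scene. Friction and masses are not known exactly. Their poses are not given: they have to be found in the camera images.
- press: Two-column hand screw press, bolted down. Origin on the table on the screw's axis; +x runs from the open loading side (facing the robot) to the end stop. Base 170 x 170 mm, 16 mm high (x -95 to +75). Columns 22 mm thick at x 0, y +-62; crosshead z 148 to 172, x +-23, y +-80. Right-hand screw: clockwise from above lowers the platen 10 mm a turn; self-locking, stays where left.
- press_seat (a point): Point on the bed's top (40 mm above the table) on the screw's axis, axes as the press. Steel bed 74 mm wide, x -85 to +45. On it two guide rails 4 mm high, inner faces 48 mm apart (y +-24), x -44 to +36, with flared mouths out to x -60, and an end stop 10 mm high, its face at x +37.
- platen: Moving platen (36 x 156 x 16 mm), lowered by the screw, and all it carries. Origin: centre of its underside. Its foot, a 32 mm steel disc, hangs 30 mm below this on disc springs preloaded to 80 N: from first touch the load climbs to 80 N within 1/10 turn, then grows 17 N per 1/8 turn, to about 136 N at half a turn. Handwheel above: 116 mm diameter, rim top 115 mm above this origin.
- spindle (a joint): Angle of screw and handwheel, rad; grows as it is wound clockwise from above (down). At 0 the handle is at the press's +x side and the foot 42 mm above the bed; starts at -0.5 to 2.5. The free screw turns at a steady 0.36 N m (7.5 N at the handle); the foot's load adds 0.0016 N m per N: 2.7 N more at the handle 1/10 turn after touch, 4.5 N more at half a turn.
- handle_mid (a point): Middle of the upright black revolving handle on the wheel's rim: 21 mm diameter, 49 mm tall, this point 29 mm above the rim's top and 48 mm from the screw's axis. It spins freely on its pin, so it can be pinched from above and led round in a circle with the gripper's direction unchanged.
- carrier: The loaded slide carrier, loose, about 0.24 kg: aluminium plate 176 (x) x 44 x 8 mm, glass slide on a pad on its +x half, on it a tan resin specimen block, 30 x 23 mm, centred at x +52. Blocks are cut by hand: the block's top is anywhere from 9 to 19.5 mm above the plate, not measured. Origin: centre of the plate's underside; +x points to the nose, which goes in first, towards the end stop.
- carrier_fin (a point): On the carrier's upright grip fin (40 mm long along x, 12 mm thick along y, top 54 mm above the plate's underside): point 34 mm above the underside, at carrier x -68, 120 mm behind the block's centre. Axes as the carrier. Grip the fin across its thickness.
- carrier_seat (a point): Point on the plate's top (8 mm above the underside) at the block's centre, carrier x +52. With the carrier home its nose (36 mm ahead) touches the end stop and this point is on the screw's axis to within 2 mm.
- spare: A second carrier of the same make, empty: no slide, no block. Bystander, leave alone. It may lie on either side of the press.
- oil: Small amber bottle, 28 mm diameter, 55 mm tall, bystander. Origin at its foot.
- reagent: White bottle, 64 mm diameter, 130 mm tall, bystander. Origin at its foot.
- staining_jar: Glass staining jar with grey lid, 62 x 42 mm, 96 mm tall, bystander. Origin at its foot.
- slide_box: Flat plastic slide box, 175 x 90 x 35 mm, bystander. Origin at its underside.
- beaker: Glass beaker, 70 mm diameter, 85 mm tall, bystander. Origin at its foot.

How it is judged:
By the outcome, as a careful person would: the job done as asked, in the order asked, and still so for the second after the job is handed in, with the robot touching nothing.
It also fails if it takes over 72 s, if anything falls off the work surface, if the arm or the gripper's body presses on something with over 40 N, if the wrist force passes 120 N, or if a joint passes its speed limit or range.

## Working session

There is one attempt and no reset: what is moved stays moved. The work goes in short steps, Python scripts to look and compute and a tool call to move; the robot and the scene stay as the last step left them, time stands still between calls to the robot, and variables do not carry over. Pictures are saved under pics/ and viewed, about 8 in all and at most 12, crops included, and the job is handed in when it is done.

Besides the shell and the picture viewer there is one more tool, called after "Emit:" as name(argument=value, ...), one argument or row to a line, values as JSON. play_rows: Moves the arm, as the interface text tells. Its arguments: {"type":"object","properties":{"series":{"type":"array","items":{"type":"array","items":{"type":"number"}}}},"required":["series"]}

```bash
mkdir -p pics; ls
cat > h.py <<'E'
import numpy as np, cv2
from cell import status, viewer, order, ctrl
def snap(name,fn=None):
    s=status.read_state(); d=viewer.get_image(name)
    if name=="wrist":
        T=np.eye(4);r,p,y=s["tool_rot"]
        c,sn=np.cos,np.sin
        Rx=np.array([[1,0,0],[0,c(r),-sn(r)],[0,sn(r),c(r)]]);Ry=np.array([[c(p),0,sn(p)],[0,1,0],[-sn(p),0,c(p)]]);Rz=np.array([[c(y),-sn(y),0],[sn(y),c(y),0],[0,0,1]])
        T[:3,:3]=Rz@Ry@Rx;T[:3,3]=s["eef_pos"]
        W=T@np.array(d["tool_from_camera"]);R=W[:3,:3];C=W[:3,3]
    else:
        Rc=cv2.Rodrigues(np.array(d["rvec"],float))[0];R=Rc.T;C=-R@np.array(d["tvec"],float).ravel()
    f=240/np.tan(np.radians(d["vfov"])/2)
    d.update(R=R,C=C,f=f)
    if fn: cv2.imwrite("pics/"+fn,cv2.cvtColor(d["img"],cv2.COLOR_RGB2BGR)); np.savez("pics/"+fn[:-4],R=R,C=C,f=f,c=[d["cx"],d["cy"]])
    return d
class Cam:
    def __init__(s,fn):
        z=np.load("pics/"+fn);s.R,s.C,s.f,s.c=z["R"],z["C"],float(z["f"]),z["c"]
    def ray(s,u,v): return s.R@np.array([(u-s.c[0])/s.f,(v-s.c[1])/s.f,1])
    def onz(s,u,v,z):
        r=s.ray(u,v);return s.C+r*(z-s.C[2])/r[2]
    def px(s,P):
        q=s.R.T@(np.array(P,float)-s.C);return s.c+s.f*q[:2]/q[2]
def tri(a,ua,b,ub):
    r1,r2=a.ray(*ua),b.ray(*ub)
    t=np.linalg.lstsq(np.c_[r1,-r2],b.C-a.C,rcond=None)[0]
    p,q=a.C+t[0]*r1,b.C+t[1]*r2
    return (p+q)/2,np.linalg.norm(p-q)
E
python3 - <<'E'
from h import *
for n in ("scene","side","wrist"):
    d=snap(n,n+"0.png");print(n,d["vfov"],d["C"].round(),d["f"],d["cx"],d["cy"])
print(status.read_state(),ctrl.tip_reach)
E
```

```text
pics
scene 55.4335292902328 [1174. -590. 1100.] 456.8078264564017 317.33675892218776 231.53762146891899
side 57.130781441052676 [383. 640. 974.] 440.8244987396975 313.8233342665156 239.4278163242566
wrist 63.942633033936985 [651.  82. 373.] 384.5084894673785 317.0006067585322 242.8111798723673
{'clock': 0.15, 'qpos': array([-0.06580426,  0.62913834,  0.03842564,  1.51816449, -0.02698705,
        0.99631216, -0.01999202]), 'qd': array([-0.00130337, -0.00266223,  0.00069314, -0.00241009,  0.00054594,
        0.00017124,  0.00055349]), 'tau': array([ 2.19518879e-03, -5.63800478e+01,  1.22790758e+00, -1.93650573e+01,
        1.11919764e-02,  7.40401709e-03, -1.44664841e-05]), 'eef_pos': array([6.49521572e+02, 4.42706057e-02, 2.41588511e+02]), 'tool_rot': array([-3.14008745e+00,  5.97816626e-06,  1.57083343e+00]), 'force': array([-0.18422588,  0.58819913, -0.79641069]), 'torque': array([ 0.05134276, -0.07000796, -0.00819352]), 'width': 85.26619419492859} 11.0
```

View pics/scene0.png

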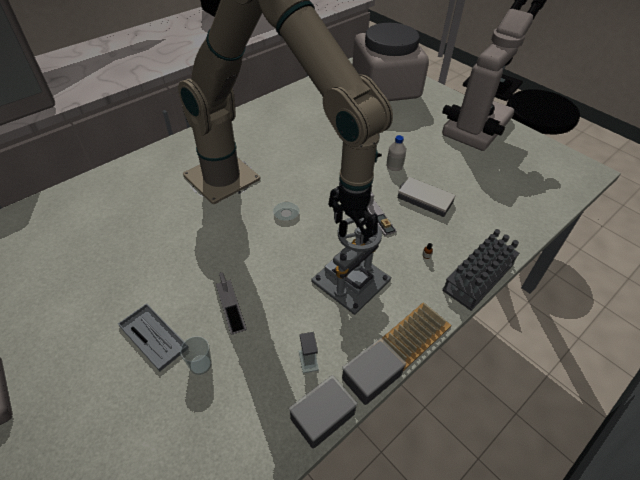

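View pics/side0.png

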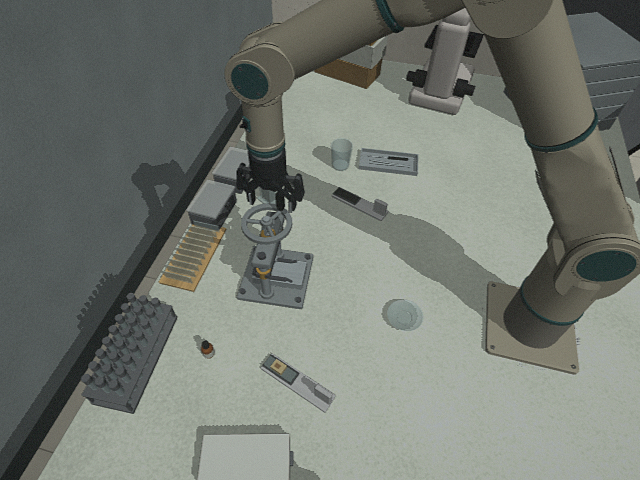

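Run:
```python
from h import *
a=cv2.imread("pics/side0.png");c1=cv2.resize(a[340:420,250:350],(800,640),interpolation=cv2.INTER_CUBIC)[:600]
c2=cv2.resize(a[190:315,225:325],(480,600),interpolation=cv2.INTER_CUBIC)
cv2.imwrite("pics/c1.png",np.hstack([cv2.resize(c1[:,:],(400,300)),]*1))
# canvas: left press crop 4.8x ; right carrier crop 
can=np.zeros((600,800,3),np.uint8)
can[:500,:400]=cv2.resize(a[190:315,225:325],(400,500),interpolation=cv2.INTER_CUBIC)
can[:320,400:]=cv2.resize(a[340:420,250:350],(400,320),interpolation=cv2.INTER_CUBIC)
cv2.imwrite("pics/c1.png",can)
S=Cam("side0.npz")
for n,u,v,z in [("block",278,366,22),("nose",266,362,8),("tail",330,402,8),("fintop",316,384,54),("oil",207,350,10),("pressA",240,297,16),("pressB",301,305,16),("pressC",312,255,16),("wheel",267,224,200)]:
    print(n,S.onz(u,v,z).round(0))
```

```text
block [560. 272.  22.]
nose [592. 264.   8.]
tail [428. 314.   8.]
fintop [464. 301.  54.]
oil [734. 274.  10.]
pressA [710. 122.  16.]
pressB [555. 103.  16.]
pressC [570. -54.  16.]
wheel [659.  20. 200.]
```

View pics/c1.png

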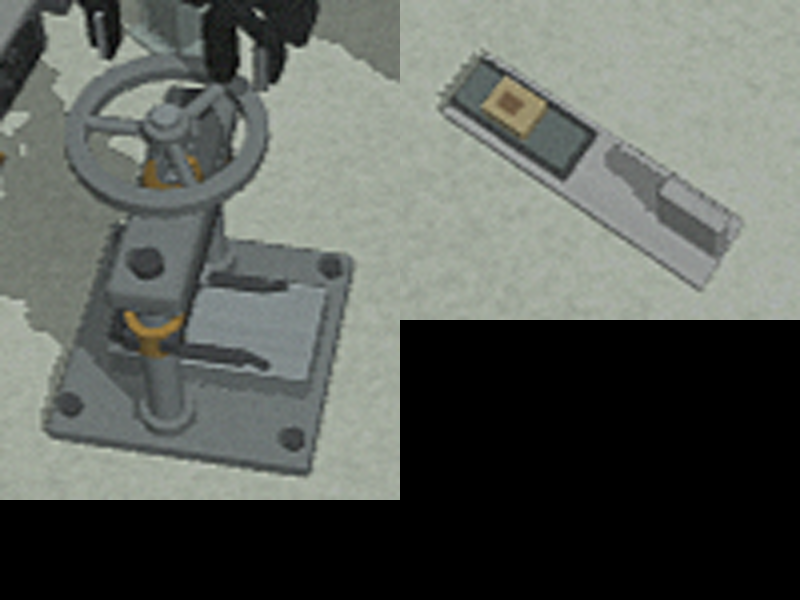

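View pics/wrist0.png

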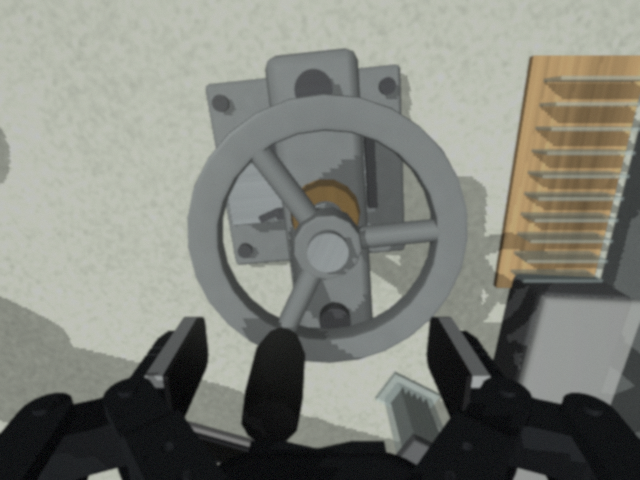

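The scene and side pictures show the loaded carrier at side pixel (298,382), with the tan block at (278,366) and the fin at (318,390). The press is at (275,270). In the wrist picture the wheel hub is at (327,252), and the handle at (272,390) stands between the open fingers. So I go straight up first, then over to the fin.

Emit:
play_rows(
  series=[
    [0,0,-4,0,0],
    [0,0,-8,0,0],
    [4,-2,-8,-8,0],
    [8,-5,-8,-16,0],
    [12,-8,-8,-24,0],
    [16,-10.5,-8,-32,0],
    [20,-13,-8,-40,0],
    [24,-16,-8,-48,0],
  ],
)

```text
clock: 0.95
eef_pos: [489.1, 241.2, 322.3]
tool_rot: [3.141, 0.0, 2.414]
force: [0.2, 0.0, -0.1]
width: 85.7
```

Run:
```python
from h import *
s=status.read_state();print(s["clock"],s["eef_pos"].round(1),s["tool_rot"].round(3),s["force"].round(1))
W=Cam("wrist0.npz");print("axis",W.R[:,2].round(3))
for z in (220,230): print(W.onz(327,252,z).round(1))
S=Cam("side0.npz")
for k in [(225+50/4,190+432/4),(225+308/4,190+470/4),(225+350/4,190+262/4)]: print(S.onz(*k,16).round(1))
for k in [(207,85),(399,66)]: print(W.onz(*k,16).round(1))
# handle
for z in (255,281): print(W.onz(275,345,z).round(1),W.onz(270,430,z).round(1))
```

```text
0.95 [489.1 241.2 322.3] [3.141 0.    2.414] [ 0.2  0.  -0.1]
axis [-0.002 -0.318 -0.948]
[654.5  26.3 220. ]
[654.2  29.9 230. ]
[715.1 126.3  16. ]
[550.9 109.3  16. ]
[568.4 -53.2  16. ]
[555.1 105.3  16. ]
[719.3 120.1  16. ]
[635.4   3.9 255. ] [632.2 -34.1 255. ]
[638.8  21.1 281. ] [636.2  -8.5 281. ]
```

Emit:
play_rows(
  series=[
    [3,1,0,-8,0],
    [6,2,3,-16,0],
    [7.8,2.15,7,-24.7,0],
    [7.8,2.15,11,-24.7,0],
    [7.8,2.15,11,-24.7,0],
    [7.8,2.15,11,-24.7,0],
  ],
)

```text
clock: 1.55
eef_pos: [446.7, 307.9, 212.5]
tool_rot: [-3.141, -0.0, 2.839]
force: [0.2, 0.4, -0.3]
width: 85.3
```

```bash
cat >> h.py <<'E'
def plan(x,y,z,yawdeg):
    "shift in tool cm and turn deg from present pose to world target"
    s=status.read_state();p=s["eef_pos"];a=s["tool_rot"][2]
    dx,dy=x-p[0],y-p[1]
    t=-((yawdeg-np.degrees(a)+180)%360-180)
    print("now",p.round(1),np.degrees(a).round(2),"F",s["force"].round(1),"w",round(s["width"],1),"t",round(s["clock"],2))
    print("move",np.round([(np.cos(a)*dx+np.sin(a)*dy)/10,(np.sin(a)*dx-np.cos(a)*dy)/10,(p[2]-z)/10,t],2))
E
python3 - <<'E'
from h import *
snap("wrist","w1.png")
E
```

```text
(no output)
```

View pics/w1.png

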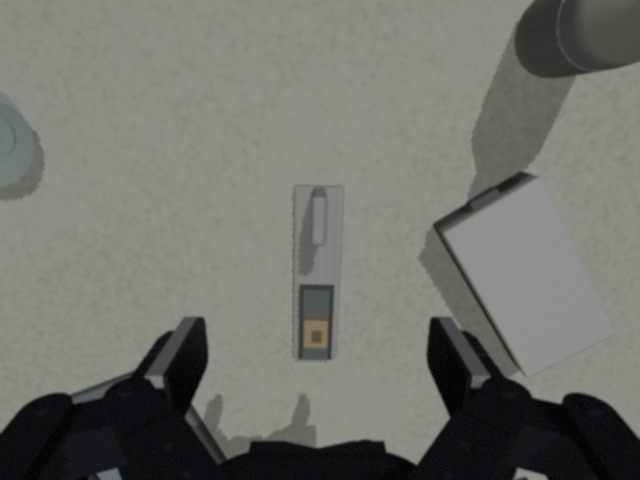

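The wrist picture shows the carrier's tail edge at (294,185)-(343,186), its nose edge at (293,358)-(336,360) and the top of the fin near (319,195)-(319,245).

Run:
```python
from h import *
W=Cam("w1.npz");S=Cam("side0.npz")
t=(W.onz(294,185,8)+W.onz(343,186,8))/2;n=(W.onz(293.5,358,8)+W.onz(336,360,8))/2
d=n-t;print(t.round(1),n.round(1),np.linalg.norm(d),np.degrees(np.arctan2(d[1],d[0])))
u=d/np.linalg.norm(d);c=(t+n)/2;print("fin",(c-68*u).round(1))
print("fintop",W.onz(319,196,54).round(1),W.onz(319,245,54).round(1))
img=cv2.imread("pics/w1.png");hsv=cv2.cvtColor(img,cv2.COLOR_BGR2HSV)
m=cv2.inRange(hsv,(8,60,60),(25,255,255));m[:300]=0;m[365:]=0
k=cv2.findContours(m,0,2)[0];k=max(k,key=cv2.contourArea);print(cv2.minAreaRect(k))
img=cv2.imread("pics/side0.png");hsv=cv2.cvtColor(img,cv2.COLOR_BGR2HSV)
m2=cv2.inRange(hsv,(8,60,60),(25,255,255));m2[:355]=0;m2[385:]=0;m2[:,:260]=0;m2[:,300:]=0
k2=max(cv2.findContours(m2,0,2)[0],key=cv2.contourArea);print(cv2.minAreaRect(k2))
print(tri(W,cv2.minAreaRect(k)[0],S,cv2.minAreaRect(k2)[0]))
f=c-68*u; plan(f[0],f[1],26,180+np.degrees(np.arctan2(d[1],d[0])))
```

```text
[426.5 315.5   8. ] [595.7 258.7   8. ] 178.51161393699928 -18.525732642918793
fin [446.6 308.7   8. ]
fintop [426.5 315.7  54. ] [464.3 304.   54. ]
((315.5, 331.5), (31.0, 23.0), 90.0)
((278.41217041015625, 366.22296142578125), (13.484725952148438, 10.811030387878418), 35.53767776489258)
(array([559.44859893, 270.75481291,  18.3431546 ]), np.float64(0.6233265857980437))
now [447.6 308.4 213.7] 162.62 F [-0.2  0.3 -0.1] w 85.4 t 1.6
move [ 0.1  -0.   18.77  1.14]
```

Emit:
play_rows(
  series=[
    [0,0,5,0.7,0],
    [0,0,10,0.7,0],
    [0,0,14,0.7,0],
    [0,0,17,0.7,0],
    [0,0,18.5,0.7,0],
    [0,0,18.7,0.7,0],
    [0,0,18.7,0.7,0.5],
  ],
)

```text
clock: 2.3
eef_pos: [448.2, 309.0, 26.8]
tool_rot: [3.139, 0.002, 2.826]
force: [-0.2, 0.9, -0.1]
width: 73.3
```

Emit:
play_rows(
  series=[
    [0,0,0,0,1],
    [0,0,0,0,1],
    [0,0,0,0,1],
    [0,0,0,0,1],
    [0,0,0,0,1],
    [0,0,0,0,1],
  ],
)

```text
clock: 2.9
eef_pos: [446.8, 308.4, 26.0]
tool_rot: [3.141, 0.001, 2.827]
force: [-0.6, -0.0, 4.7]
width: 11.3
```

Emit:
play_rows(
  series=[
    [0,0,-1,0,1],
    [0,0,-3,0,1],
    [0,0,-6,0,1],
    [0,0,-9,0,1],
    [0,0,-10,0,1],
    [-0.5,-2,-10,-2,1],
    [-1.2,-5,-10,-4,1],
    [-2,-8.5,-10,-7,1],
  ],
)

```text
clock: 3.7
eef_pos: [438.6, 221.0, 125.0]
tool_rot: [3.141, -0.0, 2.953]
force: [0.9, 0.1, -2.3]
width: 11.4
```

Emit:
play_rows(
  series=[
    [-0.8,-3.5,0,-3,1],
    [-1.6,-7,0,-6,1],
    [-2.4,-10.5,0,-9,1],
    [-3.2,-14,0,-12,1],
    [-3.9,-17,0,-15,1],
    [-4.3,-18.7,0,-17,1],
    [-4.3,-18.7,0,-17,1],
    [-4.3,-18.7,0,-17,1],
  ],
)

```text
clock: 4.5
eef_pos: [445.5, 29.7, 125.1]
tool_rot: [3.141, -0.0, -3.038]
force: [0.4, 0.5, -2.3]
width: 11.5
```

Run:
```python
from h import *
plan(421,9,76,186)
snap("wrist","w2.png");snap("side","s2.png")
a=cv2.imread("pics/w2.png");b=cv2.imread("pics/s2.png")
cv2.imwrite("pics/c2.png",np.hstack([cv2.resize(a[120:480,120:520],(400,360)),cv2.resize(b[190:370,220:420],(400,360),interpolation=cv2.INTER_CUBIC)]))
```

```text
now [445.5  29.7 125.1] -174.08 F [ 0.4  0.5 -2.3] w 11.5 t 4.5
move [ 2.65 -1.8   4.91 -0.08]
```

View pics/c2.png

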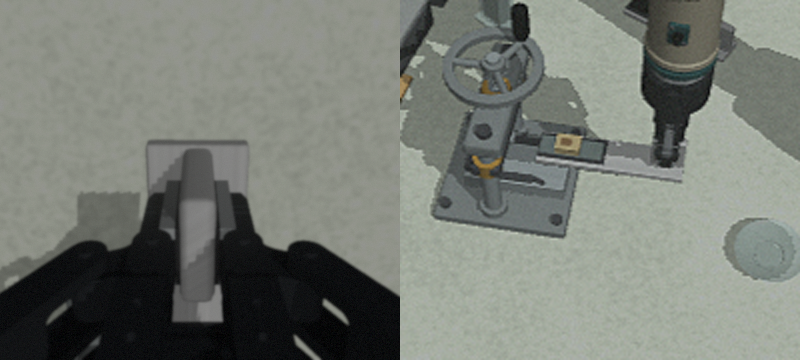

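Left half: the fin is held squarely in the pads. Right half: the carrier is level above the loading side, with its nose over the bed. I now enlarge the side view to measure how it lines up with the rails.

Run:
```python
from h import *
b=cv2.imread("pics/s2.png")
cv2.imwrite("pics/c3.png",cv2.resize(b[215:315,230:370],(798,570),interpolation=cv2.INTER_CUBIC))
```

```text
(no output)
```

View pics/c3.png

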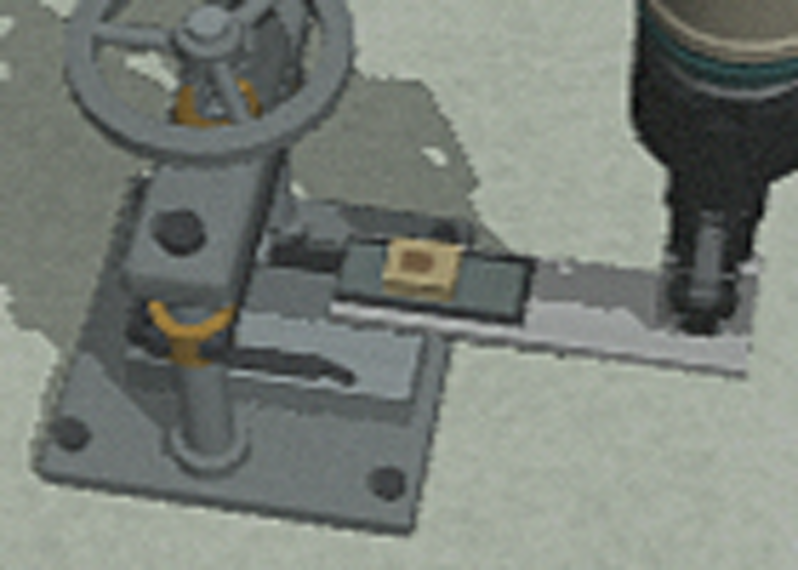

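The bed's -x corners are at c1 (327,285) and (310,380). The carrier's lower +y edge runs from c3 (332,315) to (747,375).

Run:
```python
from h import *
S=Cam("side0.npz")
a=S.onz(225+327/4,190+285/4,40);b=S.onz(225+310/4,190+380/4,40);print("bed end",a.round(1),b.round(1),np.linalg.norm(a-b),np.degrees(np.arctan2(-(b-a)[0],(b-a)[1])))
r1=S.onz(225+267/4,190+364/4,44);r2=S.onz(225+287/4,190+283/4,44);print("rails",r1.round(1),r2.round(1))
# bed +y edge direction from c3: (418,402)->(262,380)
p=S.onz(230+418/5.7,215+402/5.7,40);q=S.onz(230+270/5.7,215+377/5.7,40);print(p.round(1),q.round(1),np.degrees(np.arctan2(*(q-p)[1::-1])))
n=S.onz(230+332/5.7,215+316/5.7,99);t=S.onz(230+747/5.7,215+376/5.7,99);print("car",n.round(1),t.round(1),np.linalg.norm(n-t),np.degrees(np.arctan2(*(n-t)[1::-1])))
# base edges from c3
for k in [(38,470),(410,532)]: print(S.onz(230+k[0]/5.7,215+k[1]/5.7,16).round(1))
W=Cam("wrist0.npz");S2=Cam("s2.npz")
print("hub",tri(W,(327,252),S,(225+166/4,190+118/4)))
```

```text
bed end [573.3 -13.6  40. ] [563.5  60.2  40. ] 74.47997702713735 7.547908370068778
rails [592.1  58.4  44. ] [598.   -5.4  44. ]
[561.   61.2  40. ] [627.9  66.1  40. ] 4.178961804844037
car [596.8  66.   99. ] [421.4  48.9  99. ] 176.24458466665254 5.576410681183443
[717.7 125.4  16. ]
[550.4 111.6  16. ]
hub (array([654.51240062,  28.82363898, 226.37989735]), np.float64(0.5637571504765052))
```

Run:
```python
from h import *
plan(427,9.5,70,185.6)
```

```text
now [445.7  30.8 125.3] -173.92 F [-0.   0.5 -0.9] w 11.8 t 4.6
move [ 2.08 -1.92  5.53  0.48]
```

Emit:
play_rows(
  series=[
    [1,-1,0,0.4,1],
    [2.1,-1.9,1,0.4,1],
    [2.1,-1.9,3,0.4,1],
    [2.1,-1.9,4.5,0.4,1],
    [2.1,-1.9,5.3,0.4,1],
    [2.1,-1.9,5.5,0.4,1],
    [2.1,-1.9,5.5,0.4,1],
  ],
)

```text
clock: 5.3
eef_pos: [426.6, 8.6, 70.4]
tool_rot: [-3.142, -0.0, -3.043]
force: [1.1, 0.9, -2.0]
width: 11.5
```

Run:
```python
from h import *
plan(427,9.5,66,185.6)
snap("side","s3.png");snap("scene","sc3.png")
b=cv2.imread("pics/s3.png");a=cv2.imread("pics/sc3.png")
cv2.imwrite("pics/c4.png",np.vstack([cv2.resize(b[240:300,270:390],(800,400),interpolation=cv2.INTER_CUBIC),cv2.resize(a[200:300,240:440],(800,400),interpolation=cv2.INTER_CUBIC)[100:300]]))
```

```text
now [426.6   8.6  70.4] -174.36 F [ 1.1  0.9 -2. ] w 11.5 t 5.3
move [-0.05  0.09  0.44  0.04]
```

View pics/c4.png

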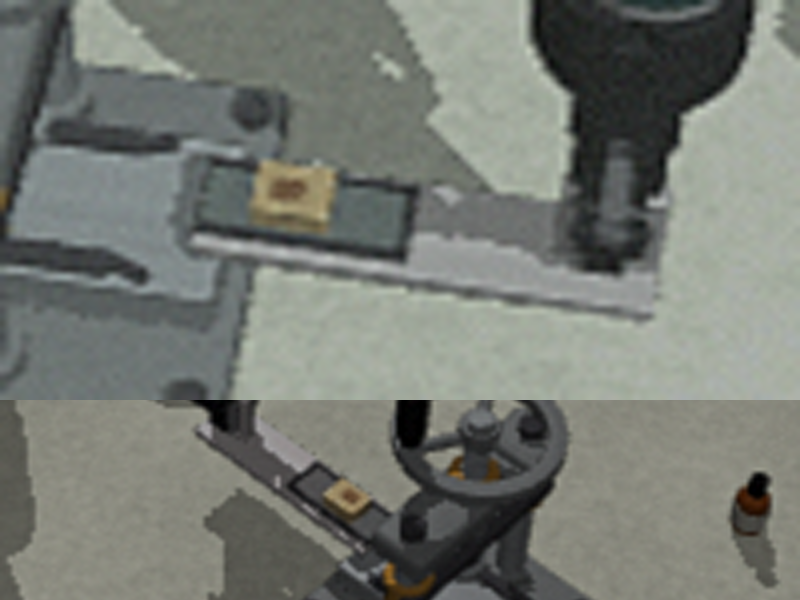

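Emit:
play_rows(
  series=[
    [0,0,0.2,0,1],
    [0,0,0.3,0,1],
    [0,0,0.35,0,1],
    [0,0,0.35,0,1],
  ],
)

```text
clock: 5.8
eef_pos: [426.9, 8.3, 66.8]
tool_rot: [3.142, 0.0, -3.044]
force: [0.6, -0.6, -1.8]
width: 11.3
```

Emit:
play_rows(
  series=[
    [0,0,0.05,0,1],
    [0,0,0.1,0,1],
    [0,0,0.1,0,1],
  ],
)

```text
clock: 6.1
eef_pos: [426.8, 8.3, 65.9]
tool_rot: [3.142, 0.0, -3.044]
force: [-1.2, 0.2, -0.3]
width: 11.7
```

Emit:
play_rows(
  series=[
    [-0.7,0.05,0,0,1],
    [-1.4,0.05,0,0,1],
    [-2.1,0.05,0,0,1],
    [-2.8,0.05,0,0,1],
    [-3.5,0.05,0,0,1],
    [-3.5,0.05,0,0,1],
  ],
)

```text
clock: 6.7
eef_pos: [463.3, 12.5, 65.8]
tool_rot: [3.141, 0.002, -3.044]
force: [0.0, 0.2, -0.6]
width: 11.6
```

Emit:
play_rows(
  series=[
    [-0.7,0,0,0,1],
    [-1.4,0,0,0,1],
    [-2.1,0,0,0,1],
    [-2.8,0,0,0,1],
    [-3.5,0,0,0,1],
    [-3.5,0,0,0,1],
  ],
)

```text
clock: 7.3
eef_pos: [498.3, 16.0, 65.8]
tool_rot: [3.141, 0.002, -3.044]
force: [0.9, 0.7, -0.8]
width: 11.4
```

Emit:
play_rows(
  series=[
    [-0.6,0,0,0,1],
    [-1.2,0,0,0,1],
    [-1.8,0,0,0,1],
    [-2.4,0,0,0,1],
    [-3.0,0,0,0,1],
    [-3.0,0,0,0,1],
  ],
)

```text
clock: 7.9
eef_pos: [527.2, 18.7, 66.0]
tool_rot: [3.141, 0.001, -3.044]
force: [1.0, -0.2, 3.2]
width: 11.2
```

Emit:
play_rows(
  series=[
    [-0.2,0,0,0,1],
    [-0.4,0,0,0,1],
    [-0.4,0,0,0,1],
  ],
)

```text
clock: 8.2
eef_pos: [529.5, 18.9, 66.0]
tool_rot: [-3.141, -0.001, -3.044]
force: [-3.6, -0.8, 6.5]
width: 11.5
```

Emit:
play_rows(
  series=[
    [-0.15,0,0,0,1],
    [-0.3,0,0,0,1],
    [-0.3,0,0,0,1],
  ],
)

```text
clock: 8.5
eef_pos: [532.4, 19.2, 66.0]
tool_rot: [-3.141, -0.001, -3.044]
force: [-4.3, -0.7, 6.8]
width: 11.3
```

Emit:
play_rows(
  series=[
    [-0.15,0,0,0,1],
    [-0.3,0,0,0,1],
    [-0.3,0,0,0,1],
  ],
)

```text
clock: 8.8
eef_pos: [535.4, 19.4, 66.0]
tool_rot: [-3.141, -0.001, -3.044]
force: [-3.5, 0.6, 6.5]
width: 11.5
```

Emit:
play_rows(
  series=[
    [-0.15,0,0,0,1],
    [-0.3,0,0,0,1],
    [-0.3,0,0,0,1],
  ],
)

```text
clock: 9.1
eef_pos: [536.7, 19.5, 66.0]
tool_rot: [-3.141, -0.005, -3.044]
force: [-7.7, -0.6, 10.2]
width: 11.3
```

Emit:
play_rows(
  series=[
    [-0.2,0,0,0,1],
    [-0.2,0,0,0,1],
    [-0.2,0,0,0,1],
  ],
)

```text
clock: 9.4
eef_pos: [536.7, 19.5, 66.0]
tool_rot: [-3.14, -0.008, -3.044]
force: [-11.8, -1.4, 14.6]
width: 11.2
```

Run:
```python
from h import *
s=status.read_state();print(s["eef_pos"],s["force"],s["torque"])
snap("side","s4.png");snap("scene","sc4.png")
b=cv2.imread("pics/s4.png");a=cv2.imread("pics/sc4.png")
cv2.imwrite("pics/c5.png",np.hstack([cv2.resize(b[200:310,230:330],(436,480),interpolation=cv2.INTER_CUBIC),cv2.resize(a[210:310,310:385],(360,480),interpolation=cv2.INTER_CUBIC)]))
```

```text
[536.74403398  19.50308417  65.99235028] [-11.77283857  -1.43809288  14.62667403] [ 0.03473497  1.78275005 -0.1196676 ]
```

View pics/c5.png

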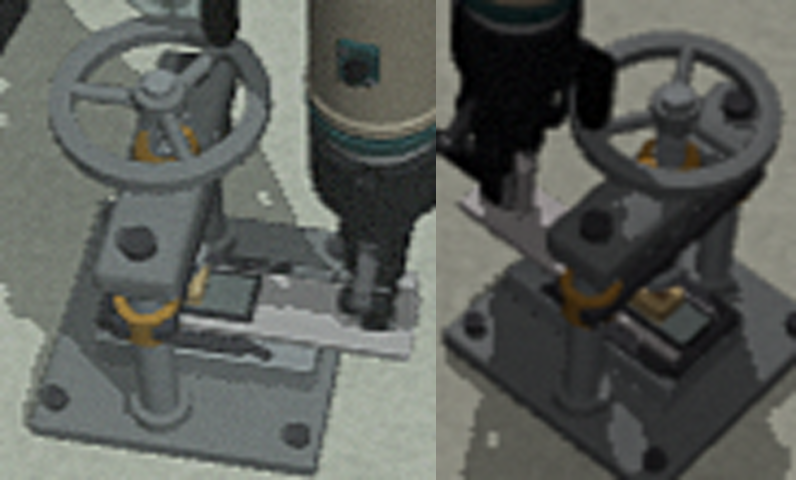

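Left (side) and right (scene): the carrier lies between the rails with the block under the foot. It stopped dead at x=536.7 while the force kept rising, so it is home. I ease off most of the push, open the fingers and lift clear.

Emit:
play_rows(
  series=[
    [0.15,0,-0.05,0,1],
    [0.25,0,-0.1,0,1],
    [0.25,0,-0.1,0,0],
    [0.25,0,-0.1,0,0],
    [0.25,0,-0.1,0,0],
    [0.25,0,-0.1,0,0],
    [0.25,0,-0.1,0,0],
  ],
)

```text
clock: 10.2
eef_pos: [539.0, 19.9, 66.8]
tool_rot: [3.141, 0.0, -3.044]
force: [0.5, -0.4, -0.4]
width: 82.1
```

Emit:
play_rows(
  series=[
    [0,0,-0.5,0,0],
    [0,0,-2,0,0],
    [0,0,-4,0,0],
    [1,0,-6,0,0],
    [4,0,-6,0,0],
    [6,0,-9,0,0],
    [6,0,-13,0,0],
    [6,0,-17,0,0],
  ],
)

```text
clock: 11.0
eef_pos: [477.8, 13.9, 238.3]
tool_rot: [-3.142, -0.001, -3.043]
force: [0.9, -0.8, 0.0]
width: 85.7
```

Run:
```python
from h import *
plan(637,-16,330,185.6)
snap("side","s5.png");snap("wrist","w5.png");snap("scene","sc5.png")
b=cv2.imread("pics/s5.png");a=cv2.imread("pics/sc5.png")
cv2.imwrite("pics/c6.png",np.hstack([cv2.resize(b[200:310,230:330],(436,480),interpolation=cv2.INTER_CUBIC),cv2.resize(a[210:310,310:385],(360,480),interpolation=cv2.INTER_CUBIC)]))
```

```text
now [477.8  13.9 238.3] -174.36 F [ 0.9 -0.8  0. ] w 85.7 t 11.0
move [-15.54  -4.54  -9.17   0.04]
```

View pics/c6.png

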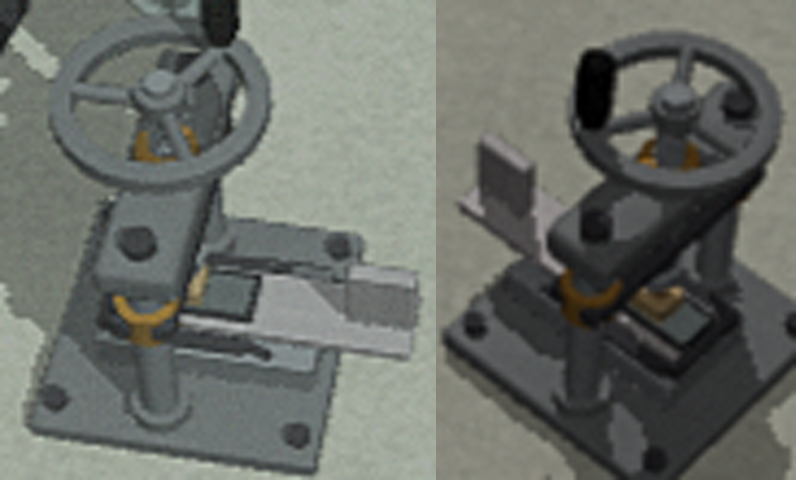

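The carrier lies flat and home, and has stayed put after release. The handle is at scene crop (594,88) and at the top of the side crop, near (222,20). Next I triangulate it.

Run:
```python
from h import *
S=Cam("s5.npz");C=Cam("sc5.npz")
def blob(fn,x0,x1,y0,y1):
    g=cv2.cvtColor(cv2.imread(fn),cv2.COLOR_BGR2GRAY)[y0:y1,x0:x1];m=(g<28).astype(np.uint8)
    k=max(cv2.findContours(m,0,2)[0],key=cv2.contourArea);r=cv2.boundingRect(k);(u,v),_,_=cv2.minAreaRect(k)
    print(fn,r,cv2.contourArea(k));return (u+x0,v+y0)
a=blob("pics/s5.png",268,292,180,212);b=blob("pics/sc5.png",335,352,215,242);print(a,b)
h,e=tri(S,a,C,b);print("handle",h.round(1),e)
ax=np.array([654.5,30.]);d=h[:2]-ax;print(np.hypot(*d),"spindle deg",(5.6-np.degrees(np.arctan2(d[1],d[0])))%360)
plan(h[0],h[1],330,185.6)
```

```text
pics/s5.png (14, 15, 2, 8) 3.0
pics/sc5.png (4, 6, 9, 16) 85.5
(282.5, 198.5) (342.47200059890747, 228.4040012359619)
handle [632.6 -14.6 255.6] 6.567754554977824
49.68887580254564 spindle deg 121.78200152401317
now [480.7  14.1 239.5] -174.42 F [-0.5 -0.3 -1. ] w 85.0 t 11.15
move [-14.84  -4.34  -9.05  -0.02]
```

Emit:
play_rows(
  series=[
    [0,0,-4,0,0],
    [0,0,-7.5,0,0],
    [-3,-1,-7.5,0,0],
    [-7,-2,-7.5,0,0],
    [-11,-3.2,-7.5,0,0],
    [-14.7,-4.3,-7.5,0,0],
    [-14.7,-4.3,-7.5,0,0],
  ],
)

```text
clock: 11.85
eef_pos: [632.7, -16.4, 308.9]
tool_rot: [3.141, -0.001, -3.047]
force: [-0.9, -0.1, -0.7]
width: 85.5
```

Run:
```python
from h import *
C=Cam("sc5.npz");print(C.onz(342.5,228.4,253).round(1))
plan(633,-14.6,245,185.6)
snap("wrist","w6.png")
```

```text
[634.1 -11.5 253. ]
now [632.7 -16.4 308.9] -174.58 F [-0.9 -0.1 -0.7] w 85.5 t 11.85
move [-0.05  0.18  6.39 -0.18]
```

View pics/w6.png

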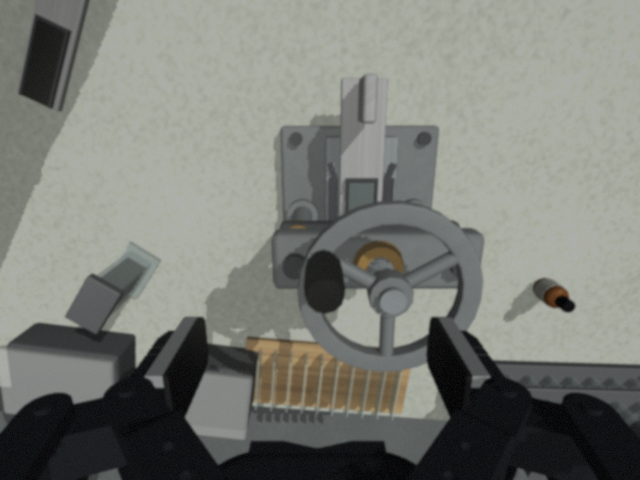

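The wrist picture shows the handle at (323,280), its top near (322,296), and the hub centre at (391,296). The carrier lies straight between the rails.

Run:
```python
from h import *
W=Cam("w6.npz")
print("hub",W.onz(391,296,226).round(1))
print("top",W.onz(322,296,278).round(1),"mid",W.onz(323,281,253).round(1),"bot",W.onz(325,263,228).round(1))
print("carrier dir", W.onz(363,78,48).round(1), W.onz(362,205,48).round(1))
plan(634,-15,245,185.6)
```

```text
hub [653.5  31.2 226. ]
top [632.  -14.3 278. ] mid [635.5 -13.1 253. ] bot [634.9 -11.6 228. ]
carrier dir [515.8  15.9  48. ] [636.9  30.9  48. ]
now [630.2 -15.2 309.1] -174.48 F [-0.2  0.1 -0.5] w 85.2 t 11.9
move [-0.38 -0.02  6.41 -0.08]
```

Emit:
play_rows(
  series=[
    [-0.4,0.15,2,0,0],
    [-0.4,0.15,5,0,0],
    [-0.4,0.15,6.4,0,0],
    [-0.4,0.15,6.4,0,0.6],
    [-0.4,0.15,6.4,0,1],
    [-0.4,0.15,6.4,0,1],
    [-0.4,0.15,6.4,0,1],
    [-0.4,0.15,6.4,0,1],
  ],
)

```text
clock: 12.7
eef_pos: [633.9, -12.8, 249.2]
tool_rot: [-3.141, 0.002, -3.044]
force: [-1.2, -1.4, 3.2]
width: 19.5
```

Emit:
play_rows(
  series=[
    [0,0,0,0,1],
    [0,0,0,0,1],
  ],
)

```text
clock: 12.9
eef_pos: [633.9, -12.9, 249.2]
tool_rot: [-3.141, 0.002, -3.044]
force: [-1.9, -0.1, 6.4]
width: 19.6
```

```bash
cat >> h.py <<'E'
AX=np.array([654,30.5])
def st(ax=AX):
    s=status.read_state();p=s["eef_pos"];d=p[:2]-ax;F=s["force"]
    r=np.hypot(*d);ur=d/r;ut=np.array([ur[1],-ur[0]])  # clockwise tangent
    print("t",round(s["clock"],2),"r",round(r,1),"spindle deg",round((5.6-np.degrees(np.arctan2(d[1],d[0])))%360,1),"z",round(p[2],1),"w",round(s["width"],1),"Ft",round(F[:2]@ut,1),"Fr",round(F[:2]@ur,1),"Fz",round(F[2],1))
    return s
def arc(n,step,r=48,start=None,zs=None,ax=AX):
    "rows for n steps of step deg cw from spindle angle start (default present)"
    s=st(ax);p=s["eef_pos"];d=p[:2]-ax;a=s["tool_rot"][2]
    th=np.degrees(np.arctan2(d[1],d[0])) if start is None else 5.6-start
    for i in range(1,n+1):
        t=np.radians(th-step*i);q=ax+r*np.array([np.cos(t),np.sin(t)])-p[:2]
        print([round(float((np.cos(a)*q[0]+np.sin(a)*q[1])/10),2),round(float((np.sin(a)*q[0]-np.cos(a)*q[1])/10),2),round(step*i/360,2),0,1],end=", ")
    print()
E
python3 - <<'E'
from h import *
arc(8,22.5)
E
```

```text
t 12.9 r 47.8 spindle deg 120.4 z 249.2 w 19.6 Ft 1.7 Fr 0.9 Fz 6.4
[1.41, 1.23, 0.06, 0, 1], [2.22, 2.92, 0.12, 0, 1], [2.33, 4.79, 0.19, 0, 1], [1.72, 6.56, 0.25, 0, 1], [0.47, 7.96, 0.31, 0, 1], [-1.21, 8.77, 0.38, 0, 1], [-3.08, 8.88, 0.44, 0, 1], [-4.85, 8.27, 0.5, 0, 1],
```

Emit:
play_rows(
  series=[
    [0.7,0.5,-0.2,0,1],
    [1.4,1.25,-0.2,0,1],
    [2.2,2.9,-0.15,0,1],
    [2.35,4.8,-0.1,0,1],
    [1.7,6.55,-0.05,0,1],
    [1.7,6.55,-0.05,0,1],
  ],
)

```text
clock: 13.5
eef_pos: [609.5, 50.8, 246.9]
tool_rot: [-3.14, -0.002, -3.042]
force: [1.1, -1.3, -8.1]
width: 19.4
```

Run:
```python
from h import *
arc(8,22.5)
```

```text
t 13.5 r 48.9 spindle deg 210.1 z 246.9 w 19.4 Ft -0.7 Fr -1.6 Fz -8.1
[-1.32, 1.36, 0.06, 0, 1], [-3.0, 2.18, 0.12, 0, 1], [-4.87, 2.3, 0.19, 0, 1], [-6.64, 1.7, 0.25, 0, 1], [-8.04, 0.46, 0.31, 0, 1], [-8.87, -1.23, 0.38, 0, 1], [-8.98, -3.09, 0.44, 0, 1], [-8.38, -4.87, 0.5, 0, 1],
```

Emit:
play_rows(
  series=[
    [-1.3,1.35,0.2,0,1],
    [-3.0,2.2,0.35,0,1],
    [-4.9,2.3,0.4,0,1],
    [-6.65,1.7,0.46,0,1],
    [-8.05,0.45,0.52,0,1],
    [-8.9,-1.25,0.58,0,1],
    [-9.0,-3.1,0.65,0,1],
    [-8.4,-4.9,0.7,0,1],
  ],
)

```text
clock: 14.3
eef_pos: [698.9, 15.5, 242.0]
tool_rot: [3.133, 0.002, -3.04]
force: [-0.5, 8.7, 0.1]
width: 19.0
```

Run:
```python
from h import *
arc(8,22.5)
```

```text
t 14.3 r 47.3 spindle deg 24.1 z 242.0 w 19.0 Ft -8.1 Fr -3.2 Fz 0.1
[1.03, -1.55, 0.06, 0, 1], [2.62, -2.54, 0.12, 0, 1], [4.46, -2.85, 0.19, 0, 1], [6.29, -2.43, 0.25, 0, 1], [7.81, -1.34, 0.31, 0, 1], [8.8, 0.25, 0.38, 0, 1], [9.11, 2.1, 0.44, 0, 1], [8.69, 3.92, 0.5, 0, 1],
```

Emit:
play_rows(
  series=[
    [1.05,-1.55,0.06,0,1],
    [2.6,-2.55,0.12,0,1],
    [4.45,-2.85,0.19,0,1],
    [6.3,-2.45,0.25,0,1],
    [7.8,-1.35,0.31,0,1],
    [8.8,0.25,0.38,0,1],
    [9.1,2.1,0.44,0,1],
    [8.7,3.9,0.5,0,1],
  ],
)

```text
clock: 15.1
eef_pos: [605.8, 36.6, 237.1]
tool_rot: [-3.136, -0.005, -3.047]
force: [-6.6, -7.5, 8.1]
width: 19.6
```

Run:
```python
from h import *
arc(8,22.5)
# block height: seen from two views before insertion
```

```text
t 15.1 r 48.6 spindle deg 192.8 z 237.1 w 19.6 Ft -8.3 Fr 5.6 Fz 8.1
[-0.82, 1.7, 0.06, 0, 1], [-2.18, 2.99, 0.12, 0, 1], [-3.92, 3.67, 0.19, 0, 1], [-5.8, 3.62, 0.25, 0, 1], [-7.51, 2.86, 0.31, 0, 1], [-8.8, 1.51, 0.38, 0, 1], [-9.47, -0.24, 0.44, 0, 1], [-9.43, -2.11, 0.5, 0, 1],
```

Emit:
play_rows(
  series=[
    [-0.75,1.7,0,0,1],
    [-2.1,3.0,0,0,1],
    [-3.8,3.65,0.0,0,1],
    [-5.7,3.6,0.05,0,1],
    [-7.4,2.85,0.1,0,1],
    [-8.7,1.5,0.17,0,1],
    [-9.35,-0.25,0.24,0,1],
    [-9.3,-2.1,0.3,0,1],
  ],
)

```text
clock: 15.9
eef_pos: [701.1, 35.1, 232.7]
tool_rot: [3.131, -0.003, -3.04]
force: [-1.8, 11.9, -4.6]
width: 19.3
```

Run:
```python
from h import *
arc(8,15)
W=Cam("w1.npz");S=Cam("side0.npz")
```

```text
t 15.9 r 47.3 spindle deg 360.0 z 232.7 w 19.3 Ft -12.0 Fr -0.6 Fz -4.6
[0.1, -1.24, 0.04, 0, 1], [0.59, -2.4, 0.08, 0, 1], [1.36, -3.39, 0.12, 0, 1], [2.35, -4.15, 0.17, 0, 1], [3.51, -4.62, 0.21, 0, 1], [4.76, -4.78, 0.25, 0, 1], [6.0, -4.61, 0.29, 0, 1], [7.15, -4.13, 0.33, 0, 1],
```

The tangential force has jumped to 12 N, against about 8 N running free. I make a small slow move to see whether that is load or just speed.

Emit:
play_rows(
  series=[
    [0,-0.15,0,0,1],
    [0,-0.3,0,0,1],
  ],
)

```text
clock: 16.1
eef_pos: [701.4, 29.7, 232.5]
tool_rot: [3.135, -0.003, -3.042]
force: [-1.5, 7.7, -4.0]
width: 19.6
```

Run:
```python
from h import *
st();snap("side","s7.png");st();snap("scene","sc7.png");st()
b=cv2.imread("pics/s7.png");a=cv2.imread("pics/sc7.png")
cv2.imwrite("pics/c7.png",np.hstack([cv2.resize(b[240:290,250:310],(400,333),interpolation=cv2.INTER_CUBIC),cv2.resize(a[255:297,335:385],(396,333),interpolation=cv2.INTER_CUBIC)]))
```

```text
t 16.1 r 47.4 spindle deg 6.6 z 232.5 w 19.6 Ft -7.6 Fr -1.6 Fz -4.0
t 16.15 r 47.4 spindle deg 6.6 z 232.5 w 19.6 Ft -6.2 Fr -1.7 Fz -4.1
t 16.2 r 47.4 spindle deg 6.6 z 232.5 w 19.2 Ft -6.1 Fr -2.3 Fz -4.5
```

At slow speed it is 7.6 N, so the screw is still free and the 12 N came from speed. From here I go on slowly.

Run:
```python
from h import *
arc(8,6)
```

```text
t 16.2 r 47.4 spindle deg 6.6 z 232.5 w 19.2 Ft -6.1 Fr -2.3 Fz -4.5
[0.02, -0.5, 0.02, 0, 1], [0.16, -0.99, 0.03, 0, 1], [0.34, -1.45, 0.05, 0, 1], [0.58, -1.9, 0.07, 0, 1], [0.85, -2.32, 0.08, 0, 1], [1.18, -2.7, 0.1, 0, 1], [1.53, -3.05, 0.12, 0, 1], [1.93, -3.36, 0.13, 0, 1],
```

Emit:
play_rows(
  series=[
    [0.0,-0.5,0.1,0,1],
    [0.15,-1.0,0.13,0,1],
    [0.35,-1.45,0.15,0,1],
    [0.6,-1.9,0.17,0,1],
    [0.85,-2.3,0.18,0,1],
    [1.2,-2.7,0.2,0,1],
    [1.55,-3.05,0.22,0,1],
    [1.95,-3.35,0.23,0,1],
  ],
)

```text
clock: 17.0
eef_pos: [688.2, -2.2, 231.3]
tool_rot: [3.131, 0.005, -3.039]
force: [5.3, 10.7, -5.2]
width: 19.1
```

Run:
```python
from h import *
arc(8,4)
```

```text
t 17.0 r 47.3 spindle deg 49.3 z 231.3 w 19.1 Ft -11.5 Fr -3.6 Fz -5.2
[0.22, -0.26, 0.01, 0, 1], [0.49, -0.45, 0.02, 0, 1], [0.78, -0.62, 0.03, 0, 1], [1.08, -0.77, 0.04, 0, 1], [1.39, -0.9, 0.06, 0, 1], [1.71, -1.0, 0.07, 0, 1], [2.03, -1.09, 0.08, 0, 1], [2.36, -1.15, 0.09, 0, 1],
```

The force is 11.5 N at slow speed, so this may be load. Before turning further I check against pictures, using my last view: the foot and block now and before, plus block close-ups for its height.

Run:
```python
from h import *
snap("scene","sc8.png");st()
def cr(fn,x,y,w,h): 
    a=cv2.imread("pics/"+fn)[y:y+h,x:x+w]; a=cv2.resize(a,(400,300),interpolation=cv2.INTER_CUBIC); return cv2.convertScaleAbs(a,alpha=1.6,beta=10)
cv2.imwrite("pics/c8.png",np.vstack([np.hstack([cr("sc5.png",335,250,48,36),cr("sc8.png",335,250,48,36)]),np.hstack([cr("s2.png",292,250,40,30),cr("w1.png",285,300,60,45)])]))
```

```text
t 17.05 r 47.4 spindle deg 50.7 z 231.3 w 19.3 Ft -8.7 Fr -4.5 Fz -5.3
```

View pics/c8.png

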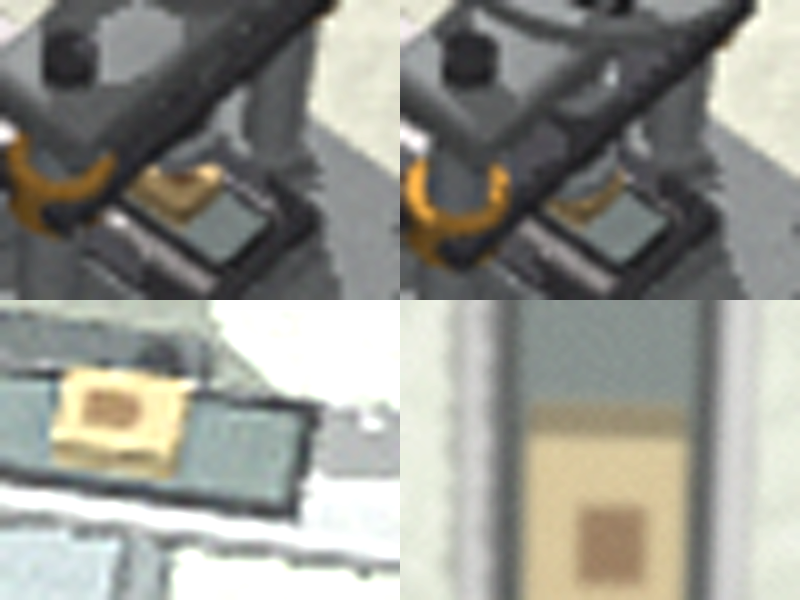

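The top pair shows the foot disc, high above the block before, now at or just over its top, with only the block's side face visible at (590,205). The bottom pair gives block edges to measure: in w1, the block's tail face spans v 315.4 to 320.5.

Run:
```python
from h import *
W=Cam("w1.npz");S=Cam("side0.npz");S2=Cam("s2.npz");S3=Cam("s3.npz")
t=(W.onz(294,185,8)+W.onz(343,186,8))/2;n=(W.onz(293.5,358,8)+W.onz(336,360,8))/2
u=(n-t)/np.linalg.norm(n-t);c=(t+n)/2
q=c+37*u
for v in (315.0,315.5,316,320,320.5,321):
    r=W.ray(316.5,v);k=((q-W.C)@u)/(r@u);print(v,(W.C+k*r)[2].round(1),end=" | ")
img=cv2.imread("pics/w1.png")[305:350,316].astype(int);print();print([ (305+i,*x) for i,x in enumerate(img)][6:20])
# dark spot centroids
def spot(fn,x0,x1,y0,y1):
    a=cv2.imread("pics/"+fn)[y0:y1,x0:x1].astype(float);h=cv2.cvtColor(a.astype(np.uint8),cv2.COLOR_BGR2HSV)
    tan=((h[...,0]>5)&(h[...,0]<28)&(h[...,1]>50)).astype(np.uint8)
    g=a[...,1];T=cv2.erode(tan,np.ones((3,3)))>0
    w=np.where(T,np.clip(0.80*np.percentile(g[T],80)-g,0,None),0);yy,xx=np.mgrid[y0:y1,x0:x1]
    return (w*xx).sum()/w.sum(),(w*yy).sum()/w.sum()
a=spot("w1.png",300,332,322,350);b=spot("side0.png",270,290,355,380);print(a,b)
print(tri(W,a,S,b)); print(tri(W,(316.8,336.7),S,(277.75,365.5)))
```

```text
315.0 10.8 | 315.5 11.7 | 316 12.7 | 320 20.4 | 320.5 21.3 | 321 22.2 | 
[(311, np.int64(80), np.int64(83), np.int64(77)), (312, np.int64(85), np.int64(88), np.int64(82)), (313, np.int64(82), np.int64(85), np.int64(80)), (314, np.int64(85), np.int64(89), np.int64(86)), (315, np.int64(77), np.int64(88), np.int64(88)), (316, np.int64(71), np.int64(86), np.int64(91)), (317, np.int64(66), np.int64(84), np.int64(90)), (318, np.int64(66), np.int64(83), np.int64(90)), (319, np.int64(71), np.int64(88), np.int64(95)), (320, np.int64(78), np.int64(99), np.int64(107)), (321, np.int64(88), np.int64(112), np.int64(121)), (322, np.int64(94), np.int64(119), np.int64(129)), (323, np.int64(92), np.int64(119), np.int64(130)), (324, np.int64(93), np.int64(120), np.int64(129))]
(np.float64(316.2354033662217), np.float64(336.4164828786999)) (np.float64(277.1285223367697), np.float64(365.386941580756))
(array([562.27692878, 270.85920598,  22.30725645]), np.float64(0.04886040034136277))
(array([560.13973697, 272.20908834,  26.47078076]), np.float64(0.35263127576526687))
```

The block's top comes out at 21 to 24 mm above the bed, and the foot is now at about 20.6 mm. It has probably just touched, but I can't say at what angle. The safe way to find out is to back off 120° and come back slowly, reading the force every few degrees.

Run:
```python
from h import *
arc(8,-15.5,r=47.7)
```

```text
t 17.05 r 47.4 spindle deg 50.7 z 231.3 w 19.3 Ft -8.7 Fr -4.5 Fz -5.3
[-0.9, 0.91, -0.04, 0, 1], [-1.5, 2.05, -0.09, 0, 1], [-1.77, 3.31, -0.13, 0, 1], [-1.7, 4.59, -0.17, 0, 1], [-1.28, 5.81, -0.22, 0, 1], [-0.56, 6.87, -0.26, 0, 1], [0.42, 7.7, -0.3, 0, 1], [1.59, 8.24, -0.34, 0, 1],
```

Emit:
play_rows(
  series=[
    [-0.9,0.9,0.1,0,1],
    [-1.5,2.05,0.06,0,1],
    [-1.75,3.3,0.02,0,1],
    [-1.7,4.6,-0.02,0,1],
    [-1.3,5.8,-0.07,0,1],
    [-0.55,6.85,-0.11,0,1],
    [0.4,7.7,-0.15,0,1],
    [1.6,8.25,-0.19,0,1],
  ],
)

```text
clock: 17.85
eef_pos: [668.3, 76.2, 234.5]
tool_rot: [3.133, 0.015, -3.043]
force: [12.6, 7.0, -4.9]
width: 19.0
```

Run:
```python
from h import *
arc(8,-8,r=47.7)
```

```text
t 17.85 r 47.8 spindle deg 292.9 z 234.5 w 19.0 Ft 9.9 Fr 10.4 Fz -4.9
[0.63, 0.2, -0.02, 0, 1], [1.29, 0.33, -0.04, 0, 1], [1.95, 0.37, -0.07, 0, 1], [2.62, 0.31, -0.09, 0, 1], [3.26, 0.16, -0.11, 0, 1], [3.89, -0.08, -0.13, 0, 1], [4.47, -0.4, -0.16, 0, 1], [5.0, -0.8, -0.18, 0, 1],
```

Emit:
play_rows(
  series=[
    [0.6,0.4,0.1,0,1],
    [1.25,0.65,0.08,0,1],
    [1.9,0.7,0.05,0,1],
    [2.55,0.6,0.03,0,1],
    [3.2,0.45,0.0,0,1],
    [3.85,0.2,-0.02,0,1],
    [4.4,-0.1,-0.05,0,1],
    [4.4,-0.1,-0.05,0,1],
  ],
)

```text
clock: 18.65
eef_pos: [622.3, 67.7, 236.0]
tool_rot: [3.138, 0.009, -3.044]
force: [5.0, 1.7, 4.3]
width: 19.2
```

Run:
```python
from h import *
arc(18,8,r=48)
```

```text
t 18.65 r 48.9 spindle deg 235.2 z 236.0 w 19.2 Ft 4.9 Fr -1.9 Fz 4.3
[-0.62, 0.27, 0.02, 0, 1], [-1.24, 0.53, 0.04, 0, 1], [-1.89, 0.7, 0.07, 0, 1], [-2.55, 0.78, 0.09, 0, 1], [-3.22, 0.77, 0.11, 0, 1], [-3.88, 0.66, 0.13, 0, 1], [-4.52, 0.47, 0.16, 0, 1], [-5.13, 0.18, 0.18, 0, 1], [-5.69, -0.19, 0.2, 0, 1], [-6.2, -0.63, 0.22, 0, 1], [-6.63, -1.13, 0.24, 0, 1], [-7.0, -1.7, 0.27, 0, 1], [-7.28, -2.3, 0.29, 0, 1], [-7.47, -2.94, 0.31, 0, 1], [-7.58, -3.61, 0.33, 0, 1], [-7.59, -4.28, 0.36, 0, 1], [-7.5, -4.94, 0.38, 0, 1], [-7.33, -5.59, 0.4, 0, 1],
```

Emit:
play_rows(
  series=[
    [-0.4,0.2,0,0,1],
    [-0.8,0.35,0,0,1],
    [-1.2,0.5,0,0,1],
    [-1.55,0.65,0,0,1],
  ],
)

```text
clock: 19.05
eef_pos: [632.6, 74.2, 235.5]
tool_rot: [3.141, -0.002, -3.044]
force: [-6.4, -1.0, 10.5]
width: 19.3
```

Emit:
play_rows(
  series=[
    [-0.33,0.09,0.01,0,1],
    [-0.65,0.17,0.02,0,1],
  ],
)

```text
clock: 19.25
eef_pos: [638.9, 76.8, 235.3]
tool_rot: [3.141, -0.002, -3.044]
force: [-6.4, -1.3, 11.8]
width: 19.4
```

Emit:
play_rows(
  series=[
    [-0.33,0.04,0.01,0,1],
    [-0.66,0.08,0.02,0,1],
  ],
)

```text
clock: 19.45
eef_pos: [645.4, 78.3, 235.1]
tool_rot: [3.141, -0.002, -3.044]
force: [-7.1, -1.0, 11.0]
width: 19.1
```

Emit:
play_rows(
  series=[
    [-0.34,0,0.01,0,1],
    [-0.67,-0.01,0.02,0,1],
  ],
)

```text
clock: 19.65
eef_pos: [652.0, 79.0, 234.9]
tool_rot: [3.141, -0.002, -3.043]
force: [-6.3, -0.7, 12.1]
width: 19.8
```

Emit:
play_rows(
  series=[
    [-0.33,-0.05,0.01,0,1],
    [-0.66,-0.11,0.02,0,1],
  ],
)

```text
clock: 19.85
eef_pos: [658.6, 78.8, 234.6]
tool_rot: [3.14, -0.002, -3.043]
force: [-6.4, -1.1, 11.2]
width: 19.2
```

Emit:
play_rows(
  series=[
    [-0.32,-0.1,0.01,0,1],
    [-0.64,-0.2,0.02,0,1],
  ],
)

```text
clock: 20.05
eef_pos: [665.1, 77.6, 234.4]
tool_rot: [3.14, -0.002, -3.043]
force: [-6.9, 0.9, 9.9]
width: 19.0
```

Emit:
play_rows(
  series=[
    [-0.31,-0.14,0.01,0,1],
    [-0.61,-0.29,0.02,0,1],
  ],
)

```text
clock: 20.25
eef_pos: [671.4, 75.5, 234.2]
tool_rot: [3.14, -0.002, -3.043]
force: [-6.8, 1.0, 10.3]
width: 19.4
```

Emit:
play_rows(
  series=[
    [-0.28,-0.18,0.01,0,1],
    [-0.56,-0.37,0.02,0,1],
  ],
)

```text
clock: 20.45
eef_pos: [677.3, 72.7, 234.0]
tool_rot: [3.139, -0.002, -3.043]
force: [-6.9, 0.8, 10.2]
width: 18.9
```

Emit:
play_rows(
  series=[
    [-0.26,-0.22,0.01,0,1],
    [-0.51,-0.44,0.02,0,1],
  ],
)

```text
clock: 20.65
eef_pos: [682.7, 69.1, 233.8]
tool_rot: [3.139, -0.002, -3.043]
force: [-7.4, 1.5, 10.4]
width: 19.3
```

Emit:
play_rows(
  series=[
    [-0.22,-0.25,0.01,0,1],
    [-0.43,-0.5,0.02,0,1],
  ],
)

```text
clock: 20.85
eef_pos: [687.4, 64.9, 233.6]
tool_rot: [3.138, -0.002, -3.042]
force: [-6.9, 2.0, 10.3]
width: 19.4
```

Emit:
play_rows(
  series=[
    [-0.18,-0.28,0.01,0,1],
    [-0.37,-0.57,0.02,0,1],
  ],
)

```text
clock: 21.05
eef_pos: [691.5, 60.2, 233.4]
tool_rot: [3.137, -0.002, -3.042]
force: [-8.3, 4.6, 10.5]
width: 19.1
```

Emit:
play_rows(
  series=[
    [-0.14,-0.3,0.01,0,1],
    [-0.28,-0.6,0.02,0,1],
  ],
)

```text
clock: 21.25
eef_pos: [694.3, 56.2, 233.2]
tool_rot: [3.135, -0.003, -3.041]
force: [-8.8, 6.2, 11.1]
width: 19.5
```

Emit:
play_rows(
  series=[
    [-0.1,-0.32,0.01,0,1],
    [-0.19,-0.64,0.02,0,1],
  ],
)

```text
clock: 21.45
eef_pos: [697.1, 50.9, 233.0]
tool_rot: [3.134, -0.002, -3.04]
force: [-7.3, 6.8, 9.6]
width: 19.2
```

Emit:
play_rows(
  series=[
    [-0.06,-0.33,0.01,0,1],
    [-0.11,-0.67,0.02,0,1],
  ],
)

```text
clock: 21.65
eef_pos: [699.3, 45.2, 232.9]
tool_rot: [3.133, -0.001, -3.04]
force: [-6.4, 8.8, 8.1]
width: 19.2
```

Run:
```python
import numpy as np
D="""632.6 74.2 -6.4 -1
638.9 76.8 -6.4 -1.3
645.4 78.3 -7.1 -1
652 79 -6.3 -.7
658.6 78.8 -6.4 -1.1
665.1 77.6 -6.9 .9
671.4 75.5 -6.8 1
677.3 72.7 -6.9 .8
682.7 69.1 -7.4 1.5
687.4 64.9 -6.9 2
691.5 60.2 -8.3 4.6
694.3 56.2 -8.8 6.2
697.1 50.9 -7.3 6.8
699.3 45.2 -6.4 8.8"""
P=np.array([l.split() for l in D.split("\n")],float)
A=np.c_[2*P[:,:2],np.ones(len(P))];s=np.linalg.lstsq(A,(P[:,:2]**2).sum(1),rcond=None)[0];print(s[:2],np.sqrt(s[2]+s[0]**2+s[1]**2))
ax=np.array([653.3,30.8])
for p in P:
    d=p[:2]-ax;r=np.hypot(*d);u=d/r;t=np.array([u[1],-u[0]]);print(round(r,1),round((5.6-np.degrees(np.arctan2(d[1],d[0])))%360+360,1),"Ft",round(p[2:]@t,1),"torque",round(-r*p[2:]@t/1000,3),"Fr",round(p[2:]@u,1))
```

```text
[653.47328915  31.10896843] 47.913567379497884
48.1 610.1 Ft -6.2 torque 0.298 Fr 1.9
48.2 618.2 Ft -6.5 torque 0.313 Fr 0.7
48.2 626.2 Ft -7.2 torque 0.345 Fr 0.2
48.2 634.1 Ft -6.3 torque 0.305 Fr -0.5
48.3 641.9 Ft -6.2 torque 0.301 Fr -1.8
48.3 649.8 Ft -6.9 torque 0.334 Fr -0.8
48.2 657.6 Ft -6.7 torque 0.322 Fr -1.6
48.3 665.4 Ft -6.4 torque 0.308 Fr -2.7
48.3 673.1 Ft -6.8 torque 0.328 Fr -3.3
48.2 680.6 Ft -6.3 torque 0.303 Fr -3.5
48.2 688.0 Ft -8.7 torque 0.42 Fr -3.8
48.2 693.8 Ft -9.9 torque 0.478 Fr -4.2
48.2 700.9 Ft -9.2 torque 0.445 Fr -3.8
48.2 708.2 Ft -10.3 torque 0.497 Fr -3.5
```

The touch is clear. Torque steps up from 0.31 N m at about 682°, which puts the block's top some 15 mm above the plate, in line with the pictures. The target is 682+180 = 862°, and the spindle is at 708° now.

```bash
sed -i 's/^AX=.*/AX=np.array([653.4,30.9])/' h.py
python3 - <<'E'
from h import *
arc(16,9,r=48.1)
E
```

```text
t 21.65 r 48.0 spindle deg 348.3 z 232.9 w 19.2 Ft -10.3 Fr -3.5 Fz 8.1
[-0.1, -0.75, 0.03, 0, 1], [-0.07, -1.5, 0.05, 0, 1], [0.07, -2.24, 0.07, 0, 1], [0.33, -2.95, 0.1, 0, 1], [0.7, -3.61, 0.12, 0, 1], [1.17, -4.21, 0.15, 0, 1], [1.72, -4.72, 0.17, 0, 1], [2.34, -5.14, 0.2, 0, 1], [3.03, -5.46, 0.23, 0, 1], [3.76, -5.67, 0.25, 0, 1], [4.5, -5.76, 0.28, 0, 1], [5.26, -5.73, 0.3, 0, 1], [6.0, -5.59, 0.33, 0, 1], [6.71, -5.33, 0.35, 0, 1], [7.37, -4.96, 0.38, 0, 1], [7.96, -4.49, 0.4, 0, 1],
```

Emit:
play_rows(
  series=[
    [-0.05,-0.75,-0.05,0,1],
    [0.0,-1.5,-0.1,0,1],
    [0.15,-2.25,-0.08,0,1],
    [0.4,-2.95,-0.05,0,1],
    [0.8,-3.6,-0.03,0,1],
    [1.25,-4.2,0,0,1],
    [1.8,-4.7,0.02,0,1],
    [2.4,-5.1,0.05,0,1],
  ],
)

```text
clock: 22.45
eef_pos: [683.6, -6.6, 231.1]
tool_rot: [3.13, 0.006, -3.039]
force: [5.3, 12.0, -3.5]
width: 19.5
```

Run:
```python
from h import *
arc(14,6,r=48.1)
```

```text
t 22.45 r 48.1 spindle deg 56.7 z 231.1 w 19.5 Ft -11.6 Fr -6.0 Fz -3.5
[0.44, -0.25, 0.02, 0, 1], [0.9, -0.45, 0.03, 0, 1], [1.38, -0.61, 0.05, 0, 1], [1.87, -0.71, 0.07, 0, 1], [2.37, -0.77, 0.08, 0, 1], [2.87, -0.77, 0.1, 0, 1], [3.37, -0.71, 0.12, 0, 1], [3.87, -0.61, 0.13, 0, 1], [4.35, -0.45, 0.15, 0, 1], [4.81, -0.25, 0.17, 0, 1], [5.24, 0.0, 0.18, 0, 1], [5.65, 0.3, 0.2, 0, 1], [6.02, 0.64, 0.22, 0, 1], [6.36, 1.01, 0.23, 0, 1],
```

Emit:
play_rows(
  series=[
    [0.5,-0.2,0.08,0,1],
    [1.0,-0.35,0.1,0,1],
    [1.48,-0.5,0.12,0,1],
    [1.97,-0.6,0.14,0,1],
    [2.47,-0.67,0.15,0,1],
    [2.97,-0.67,0.17,0,1],
    [3.47,-0.61,0.19,0,1],
    [3.97,-0.51,0.2,0,1],
  ],
)

```text
clock: 23.25
eef_pos: [648.2, -17.1, 229.8]
tool_rot: [3.133, 0.014, -3.041]
force: [12.7, 9.0, -6.9]
width: 19.3
```

Run:
```python
from h import *
arc(9,4,r=48.1)
```

```text
t 23.25 r 48.3 spindle deg 101.8 z 229.8 w 19.3 Ft -11.7 Fr -10.3 Fz -6.9
[0.32, 0.1, 0.01, 0, 1], [0.64, 0.21, 0.02, 0, 1], [0.95, 0.33, 0.03, 0, 1], [1.25, 0.48, 0.04, 0, 1], [1.54, 0.65, 0.06, 0, 1], [1.82, 0.83, 0.07, 0, 1], [2.09, 1.04, 0.08, 0, 1], [2.34, 1.26, 0.09, 0, 1], [2.57, 1.51, 0.1, 0, 1],
```

Emit:
play_rows(
  series=[
    [0.32,0.2,0.06,0,1],
    [0.64,0.4,0.1,0,1],
    [0.95,0.55,0.12,0,1],
    [1.25,0.7,0.14,0,1],
    [1.54,0.88,0.16,0,1],
    [1.82,1.07,0.17,0,1],
    [2.09,1.28,0.18,0,1],
  ],
)

```text
clock: 23.95
eef_pos: [628.4, -10.4, 229.1]
tool_rot: [3.138, 0.018, -3.044]
force: [14.8, 2.2, -3.5]
width: 18.9
```

Run:
```python
from h import *
arc(6,2,r=48.1)
```

```text
t 23.95 r 48.3 spindle deg 126.8 z 229.1 w 18.9 Ft -11.5 Fr -9.6 Fz -3.5
[0.12, 0.12, 0.01, 0, 1], [0.25, 0.23, 0.01, 0, 1], [0.37, 0.34, 0.02, 0, 1], [0.49, 0.46, 0.02, 0, 1], [0.61, 0.58, 0.03, 0, 1], [0.72, 0.7, 0.03, 0, 1],
```

Emit:
play_rows(
  series=[
    [0.1,0.2,0.02,0,1],
    [0.25,0.4,0.04,0,1],
    [0.4,0.55,0.04,0,1],
    [0.55,0.7,0.04,0,1],
    [0.65,0.8,0.04,0,1],
  ],
)

```text
clock: 24.45
eef_pos: [621.3, -5.2, 228.8]
tool_rot: [3.141, 0.017, -3.045]
force: [14.4, -0.5, -2.3]
width: 19.2
```

Run:
```python
from h import *
arc(5,2,r=48.1)
```

```text
t 24.45 r 48.3 spindle deg 137.3 z 228.8 w 19.2 Ft -11.1 Fr -9.2 Fz -2.3
[0.1, 0.14, 0.01, 0, 1], [0.2, 0.27, 0.01, 0, 1], [0.31, 0.4, 0.02, 0, 1], [0.4, 0.54, 0.02, 0, 1], [0.5, 0.68, 0.03, 0, 1],
```

Emit:
play_rows(
  series=[
    [0.1,0.12,0,0,1],
    [0.18,0.22,0,0,1],
    [0.18,0.22,0,0,1],
  ],
)

```text
clock: 24.75
eef_pos: [619.3, -3.4, 228.7]
tool_rot: [3.141, 0.017, -3.045]
force: [14.9, -0.6, -2.0]
width: 19.4
```

Run:
```python
from h import *
arc(1,2,r=48.1)
```

```text
t 24.75 r 48.3 spindle deg 140.5 z 228.7 w 19.4 Ft -11.0 Fr -10.1 Fz -2.0
[0.09, 0.15, 0.01, 0, 1],
```

Emit:
play_rows(
  series=[
    [-0.2,0,0,0,1],
    [-0.35,0,0,0,1],
    [-0.35,0,0,0,1],
  ],
)

```text
clock: 25.05
eef_pos: [619.6, -3.4, 228.6]
tool_rot: [-3.141, 0.01, -3.045]
force: [6.3, -1.6, 4.1]
width: 19.3
```

Emit:
play_rows(
  series=[
    [0,0,0,0,0],
    [0,0,0,0,0],
    [0,0,0,0,0],
    [0,0,0,0,0],
    [0,0,-0.5,0,0],
  ],
)

```text
clock: 25.55
eef_pos: [614.6, -3.0, 230.5]
tool_rot: [3.141, -0.002, -3.044]
force: [0.2, 0.0, -0.1]
width: 85.2
```

Emit:
play_rows(
  series=[
    [0,0,-2,0,0],
    [0,0,-5,0,0],
    [0,0,-8,0,0],
    [4,0,-9,0,0],
    [8,0,-9,0,0],
    [12,0,-9,0,0],
    [14,0,-9,0,0],
    [14,0,-9,0,0],
  ],
)

```text
clock: 26.35
eef_pos: [473.3, -17.1, 321.7]
tool_rot: [-3.14, -0.001, -3.044]
force: [0.7, 0.2, -0.5]
width: 85.6
```

Run:
```python
from h import *
st()
snap("wrist","w9.png");snap("scene","sc9.png");snap("side","s9.png")
W=Cam("w9.npz")
# handle: largest dark blob away from the gripper
g=cv2.cvtColor(cv2.imread("pics/w9.png"),cv2.COLOR_BGR2GRAY)
hp=W.px([620,-3,253-21+0]);print("expected handle px",hp.round())
x,y=hp.astype(int);x0,y0=max(x-50,0),max(y-60,0);m=(g[y0:y+60,x0:x+50]<35).astype(np.uint8)
for k in cv2.findContours(m,0,2)[0]:
    if cv2.contourArea(k)>100:
        r=cv2.boundingRect(k);u,v=r[0]+r[2]/2+x0,r[1]+r[3]/2+y0;print(r,(u,v),W.onz(u,v,232).round(1))
for n in("sc","s"):
    C=Cam(n+"9.npz");a=cv2.imread(f"pics/{n}8.png" if n=="sc" else "pics/s7.png").astype(int);b=cv2.imread(f"pics/{n}9.png").astype(int)
    p=C.px([536,20,80]).astype(int);print(n,"fin px",p,"mean diff on carrier tail",abs(a-b)[p[1]-8:p[1]+12,p[0]-12:p[0]+12].mean().round(1))
```

```text
t 26.35 r 186.4 spindle deg 170.7 z 321.7 w 85.6 Ft 0.0 Fr -0.8 Fz -0.5
expected handle px [317. 443.]
(0, 30, 100, 68) (np.float64(317.0), np.float64(446.0)) [623.1  -2.8 232. ]
sc fin px [324 244] mean diff on carrier tail 2.6
s fin px [317 265] mean diff on carrier tail 2.7
```

Run:
```python
from h import *
C=Cam("sc9.npz");g=cv2.cvtColor(cv2.imread("pics/sc9.png"),cv2.COLOR_BGR2GRAY)
p=C.px([620,-4,233]).astype(int);x0,y0=p[0]-15,p[1]-18
m=(g[y0:y0+36,x0:x0+30]<28).astype(np.uint8);k=max(cv2.findContours(m,0,2)[0],key=cv2.contourArea)
(u,v),_,_=cv2.minAreaRect(k);h=C.onz(u+x0,v+y0,233);d=h[:2]-AX
print(p,cv2.contourArea(k),cv2.boundingRect(k),h.round(1),np.hypot(*d).round(1),((5.6-np.degrees(np.arctan2(d[1],d[0])))%360+720).round(1))
# other objects unmoved: difference between first and last scene pictures
for n in("scene0","side0"):
    a=cv2.imread(f"pics/{n}.png").astype(int);b=cv2.imread("pics/"+("sc9" if n[1]=="c" else "s9")+".png").astype(int);D=abs(a-b).max(2)
    for nm,q in {"scene0":[("oil",(428,251)),("spare",(232,318)),("jar",(309,350)),("box",(426,197)),("beaker",(198,355)),("reagent",(397,152))],"side0":[("oil",(207,349)),("spare",(345,198)),("beaker",(341,155))]}[n]: print(n,nm,D[q[1]-8:q[1]+8,q[0]-8:q[0]+8].mean().round(1))
```

```text
[340 229] 80.5 (13, 11, 8, 16) [622.5  -2.5 233. ] 45.5 858.4
scene0 oil 3.2
scene0 spare 4.7
scene0 jar 20.3
scene0 box 3.7
scene0 beaker 4.5
scene0 reagent 2.9
side0 oil 5.4
side0 spare 29.5
side0 beaker 48.5
```

Run:
```python
from h import *
for A,B,pts in [("scene0","sc9",[("jar",309,345)]),("side0","s9",[("spare",360,203),("beaker",341,155)])]:
    a=cv2.imread(f"pics/{A}.png",0);b=cv2.imread(f"pics/{B}.png",0)
    for n,x,y in pts:
        r=cv2.matchTemplate(b[y-40:y+40,x-40:x+40],a[y-20:y+20,x-20:x+20],cv2.TM_CCOEFF_NORMED);_,s,_,l=cv2.minMaxLoc(r);print(n,"shift",l[0]-20,l[1]-20,"score",round(s,2))
print(order.finish_job())
```

```text
jar shift 0 0 score 0.96
spare shift 20 2 score 0.53
beaker shift 15 -14 score 0.38
the job is handed in; nothing more can be done
None
```

The loaded carrier is in the press and clamped at about half a turn past first touch. The job is handed in, at about 26.5 s of the 72 s allowed.

**Carrier:** I gripped it by the fin and slid it between the rails until it stopped dead, with the position fixed while the force kept rising. Pictures after release showed it flat and home. Its tail looked the same before and after the last part of the winding.

**Finding the touch:** My first pass down was too fast to read the touch, and it ran about a quarter turn past it. I backed off and came down again slowly. Torque then stepped up clearly at a spindle angle of about 682°, give or take 4°.

**Clamping:** I wound on to about 860°, 178° past touch. I eased the arm's push, opened the fingers and moved clear.

**Last checks:**
- **Clamp load:** the holding torque at the end suggested about 144 N, against the expected 136 N. That is within the noise of the reading.
- **Handle angle:** the scene picture after release put it at 858°, agreeing with the arm to within measurement error.
- **Bystanders:** the oil, reagent, slide box and staining jar had not moved, and the spare and beaker look unchanged in the scene view.
- **Check that failed:** comparing the spare and the beaker in the side view gave no usable match, probably because the arm or its shadow covered them. The gripper never went near either.

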